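Spring-clamp a flat bar on a sloping tack-weld stand

ROBOT

A 6-joint arm with a two-finger parallel gripper is mounted at the origin on a cart in front of the work surface, level with it; the furniture and walls round the work are solid. World frame = base frame: x ahead of the robot, y to its left, z up, the work surface at z = 0. Lengths are in m, angles in degrees, forces in N, time in s.
With the tool pointing down it reaches from about 0.3 to 0.875 m from the base axis. Payload 6.4 kg.
Tool frame: the origin (TCP) lies on the front face of the gripper's body, between the roots of the fingers; the fingertips stand 73 mm ahead of it and the grasp point (between the pads) lies 54 mm ahead of it; z points along the fingers, y is the line along which they close (so a half turn about z gives the same grasp; the last joint's range is limited). The gripper opens to 85 mm and grips with 20 to 120 N. Pads are 22 mm wide; open, the fingers measure 114 mm over their backs; the gripper's body (76 mm by 85 mm) begins 54 mm behind the grasp point. The pads swing forward as they close: fully open they stand 13 mm farther back than shut.
Start: joints at [55.903, 10.359, 92.074, -0, 77.567, -11.82], TCP at [0.218, 0.532, 0.304] pointing down, gripper open.
Joint ranges: [-171.53, 171.53], [-51.25, 118.39], [17.06, 147.69], [-65.23, 245.23], [0, 150.52], [-178.68, 178.68]. Speed limits (degrees/s): [147.25, 147.25, 172.46, 180, 180, 180].

INTERFACE

Orientations are given as [roll, pitch, yaw] about the fixed x, y, z axes, in that order (R = Rz(yaw) Ry(pitch) Rx(roll)).
In Python, from rig import env, vision, sign_off gives the robot as it stands. The module is installed in compiled form; this text tells all that it offers.
- The arm moves only by the shell command python3 -m jog 'ROWS' [FORCE]. ROWS is JSON, a list that holds one entry, the list of rows, each a list of 5 numbers: the shift along the tool's x, y, z in mm, then the turn about the tool's z in degrees, then the opening, from -1 (shut) to 1 (fully open), so that 0 is half open. A call has 1 to 20 rows; each row is the pose to reach, as a shift and turn from the pose commanded when the call began, along the tool's axes at that moment; what a row does not reach only later rows make up. A row lasts 1/10 s, in which the tool goes at most 50 mm and 8.59 degrees, less where a joint would pass 70% of its speed; a pose out of reach is approached as far as the arm can. A call with a gripper value outside its range is refused whole. The fingers move at their own pace and stop on an object; FORCE is the grip in N (left out, the last holds). Time passes only in rows, so rows that repeat a pose let the fingers close. It gives the time, the measured TCP pose, the force, the opening and the grip force at its end, in the units of the state.
- env.state(): the state, without advancing time (a new reading comes with each control period).
- vision.get_image(name): name is "side" or "top" or "wrist"; returns the picture (400x640x3 uint8, red, green, blue); there is no depth.
- vision.camera_model(name): a dict with "fx", "fy", "cx", "cy" (pixels), "R" (3x3) and "t" (3): a world point X has camera coordinates R X + t. Camera axes: x right, y down, z forward; pixel columns grow to the right and rows downward; lengths in m; the calibration is good to about 2 mm. A picture is of the moment at which its call begins: read the wrist's pose just before it. camera_model takes no time and is no camera call; for the wrist camera it gives the pose at the moment of the call.
- sign_off(): hands the job in; it is judged then, once.
The state is a dict: "clock": time; "joint_positions": joint angles; "joint_vel": joint speeds; "tau": joint torques, N m; "ee_pos": TCP position; "tool_rot": TCP orientation; "ft_force": force on the tool from outside, world axes, zero at the start; "moment": the same for the moment, N m; "width": finger opening in m; "gripper_force": force on a finger pad.
Only numpy, scipy, OpenCV 4.12 (cv2) and the standard library are available. Lean on these libraries where they do the work, as an engineer would, in place of code of your own. Each camera call takes 0.05 s, during which the arm holds its last target. There are 200 camera calls.

TASK

On the blue sloping stand, slide the flat bar along its ledge until its far end butts against the red end stop. Then take the orange spring clamp off the wooden rail, squeeze it open, push it fully home over the top edge of the back plate at the yellow mark so that it straddles bar and back plate together, and let it close and hold them there, lined up with the slope of the plate. Leave the other things on the table where they are.

Things in the scene. Friction and masses are not known exactly. Their poses are not given: they have to be found in the camera images.
- stand: blue stand, fixed: base plate 150 x 245 x 10 mm on the table that carries the sloping back plate, with two thin struts behind it, no higher than 70 mm. Origin on the table; x points horizontally the way the back plate leans, y along the ledge, z up
- backplate: the stand's back plate, 125 mm up the slope, 245 long, 6 thick, leaning back 30 degrees from vertical. Origin: bottom edge of the front face; x up the slope, y along it (from -165 to +80 mm), z out of the front face. At x = 83 mm a ledge 13 mm deep carries the bar; the top edge is at x = 125 mm. Behind the plate all is free for 45 mm below that edge
- stop_face (a point): middle of the bearing face of the red end stop (36 mm up the slope, 15 mm thick) at the -y end of the ledge, at y = -150 mm of the back plate, 20 mm above the ledge, 4 mm off the plate; the face looks to +y of the back plate
- mark: yellow painted band, 16 mm wide, over the back plate's front, ledge, top edge and back; no real thickness. Same axes and the same x and z origin as backplate, but y = 0 is the middle of the band
- mark_edge (a point): the point at the back plate's top edge in the middle of the yellow band, centred over the 14 mm thickness of bar and plate together (1 mm in front of the plate's front face)
- bar: dark steel flat bar, loose, 240 x 40 x 8 mm, 0.3 to 0.5 kg, standing on a long narrow side on the ledge, leaning on the back plate. Origin: centre of the face on the plate; axes as the plate's: x across its 40 mm, y along its length, z through its thickness. Its upper side lies 2 mm below the plate's top edge. It slides along the ledge with 2 to 10 N
- bar_near_end (a point): centre of the bar's free end (40 x 8 mm), at +y, the one to push; it sticks out past the +y end of plate and ledge, clear on all sides (still by 10 mm once the bar is at the stop)
- bar_far_end (a point): centre of the bar's other end (40 x 8 mm), at -y, which must meet the red stop
- rack: clamp rack, fixed: dark base 90 x 200 x 12 mm, two posts 176 mm apart (20 x 16 mm, 106 mm high), between them a pale wooden rail 14 mm thick (along x), its top 100 mm and its underside 62 mm above the table. Origin under the base's centre on the table; y along the rail
- clamp: spring clamp of the clothes-peg kind, 125 mm long, 32 wide, 0.14 kg, black with orange handles and jaw pads; starts clipped on the wooden rail, jaws down. Origin on its hinge pin; z from the jaws to the handles, x along the pin, y the line along which handles and jaws open and close (a half turn about z gives the same clamp)
- clamp_grip (a point): point midway between the handles, 46 mm above the hinge pin. Handles: plates 24 mm wide (x), 22 to 62 mm above the pin; 54 mm over their outer faces here (60 at the tips) at the start. Pressed together to 40 mm they are parallel and the jaws are open to their stop; this takes 10 N on each handle at first, 13 N at the stop
- clamp_throat (a point): underside of the clamp's black throat block (24 x 14 mm), between the jaws 30 mm below the hinge pin; it meets the plate's top edge when the clamp is fully home. At the start it is 5 mm above the rail. Once closed, the clamp can still be moved along the slope with 10 to 17 N, and opening fingers may draw it up with them
- jaw_r (a joint): angle of one jaw (the other moves alike), rad: 0 when the pads are 14 mm apart and parallel (on the rail, or on bar and plate), 0.16 fully open (31 mm), -0.08 shut on nothing. Pads: 24 mm wide, 44 to 62 mm below the hinge pin; each jaw is 10 mm thick. Let go, it springs shut with about 8 N
- nozzle_gel: small tub of gel, blue with a cream lid, 70 mm across, 49 mm high, loose; leave alone
- square_tube: offcut of square steel tube, 25 x 110 x 25 mm, lying, loose; leave alone
- tape_measure: yellow tape measure, 35 x 73 x 69 mm, loose; leave alone
- paint_marker: white paint marker with a yellow cap, 18 x 138 x 18 mm, lying, loose; leave alone
Not all that is in view belongs to the job. What is shaped like the clamp but turquoise is not meant.

How it is judged:
By the outcome, as a careful person would: the job done as asked, in the order asked, and still so for the second after the job is handed in, with the robot touching nothing.
It also fails if it takes over 69 s, if anything falls off the work surface, if the arm or the gripper's body presses on something with over 40 N, if the wrist force passes 120 N, or if a joint passes its speed limit or range.

## Working session

There is one attempt and no reset: what is moved stays moved. The work goes in short steps, Python scripts to look and compute and a shell command to move; the robot and the scene stay as the last step left them, time stands still between calls to the robot, and variables do not carry over. Pictures are saved under pics/ and viewed, at most 10 in all, crops included, and the job is handed in when it is done.

```bash
mkdir -p pics
python3 - <<'E'
from rig import env,vision
import cv2,numpy as np
s=env.state();print({k:np.round(v,3).tolist() for k,v in s.items()})
for n in("side","top","wrist"):
    m=vision.camera_model(n);print(n,{k:np.round(v,4).tolist() for k,v in m.items()})
    im=vision.get_image(n);cv2.imwrite(f"pics/{n}0.png",im[:,:,::-1])
E
```

```text
{'clock': 0.0, 'joint_positions': [55.904, 10.403, 92.133, -0.001, 77.566, -11.821], 'joint_vel': [-0.079, -0.057, 0.006, 0.047, -0.034, -0.109], 'tau': [-0.002, -44.489, -35.132, -0.001, 0.01, 0.0], 'ee_pos': [0.218, 0.532, 0.303], 'tool_rot': [-179.901, -0.02, 157.725], 'ft_force': [0.309, -0.15, 0.172], 'moment': [0.019, -0.027, 0.007], 'gripper_force': 0.0, 'width': 0.086}
side {'fx': 402.8515, 'fy': 402.8515, 'cx': 324.9788, 'cy': 202.1849, 'R': [[0.9855, -0.1698, -0.0021], [-0.1131, -0.6467, -0.7543], [0.1267, 0.7436, -0.6565]], 't': [-0.5773, 0.1281, 1.1147]}
top {'fx': 366.8898, 'fy': 366.8898, 'cx': 320.8145, 'cy': 201.4657, 'R': [[-0.0229, -0.9997, -0.0011], [-0.9857, 0.0228, -0.1669], [0.1669, -0.0028, -0.986]], 't': [-0.0548, 0.6094, 0.9659]}
wrist {'fx': 317.466, 'fy': 317.466, 'cx': 317.9077, 'cy': 201.836, 'R': [[0.3801, 0.9249, -0.0009], [0.8824, -0.3624, 0.3], [0.2771, -0.1149, -0.9539]], 't': [-0.5733, -0.0384, 0.3794]}
```

View pics/top0.png

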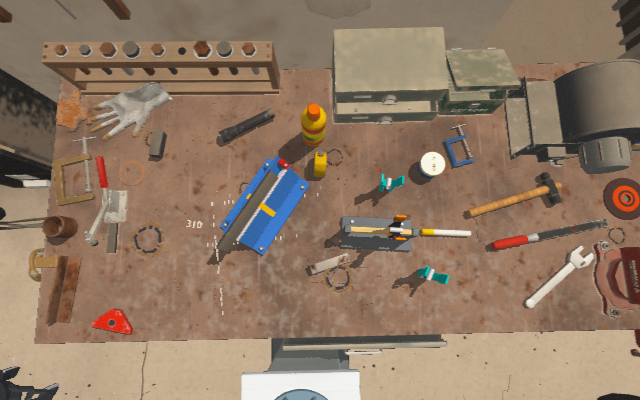

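View pics/side0.png

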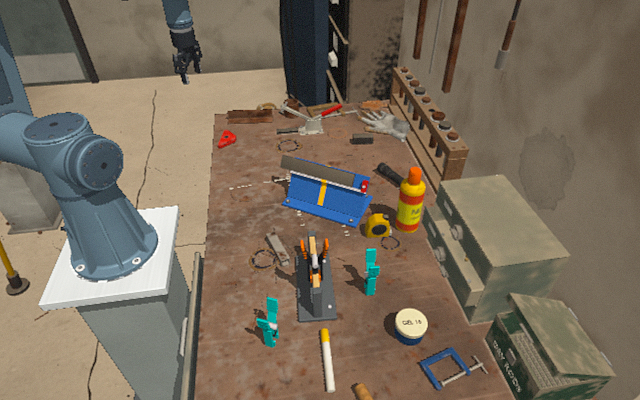

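The top view shows the stand at about (265,207) with the red stop at (284,163), and the rack at about (377,232) with the orange clamp at (400,229). In the side view the stand is at (325,190), the clamp at (313,250) and the stop at (365,187). I'll enlarge these areas.

Run:
```python
import cv2,numpy as np
t=cv2.imread("pics/top0.png");s=cv2.imread("pics/side0.png")
f=lambda im,x,y,w,h,k:cv2.resize(im[y:y+h,x:x+w],None,fx=k,fy=k,interpolation=cv2.INTER_CUBIC)
cv2.imwrite("pics/c1.png",np.hstack([f(t,210,145,100,115,5.0)[:575,:400] if 0 else f(t,215,150,100,110,4),f(s,275,145,100,110,4)]))
cv2.imwrite("pics/c2.png",np.hstack([f(t,335,205,80,55,5),f(s,285,225,80,55,5)]) )
cv2.imwrite("pics/c2.png",np.hstack([f(t,335,205,80,110,5)[:500],f(s,285,225,80,110,5)[:500]]) )
```

```text
(no output)
```

View pics/c1.png

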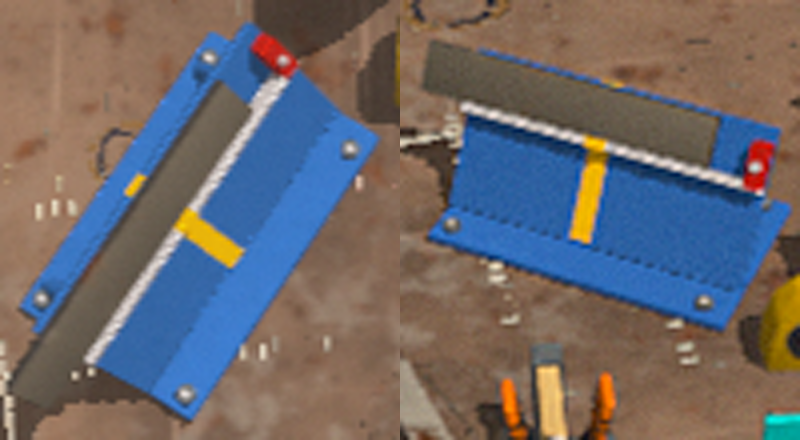

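View pics/c2.png

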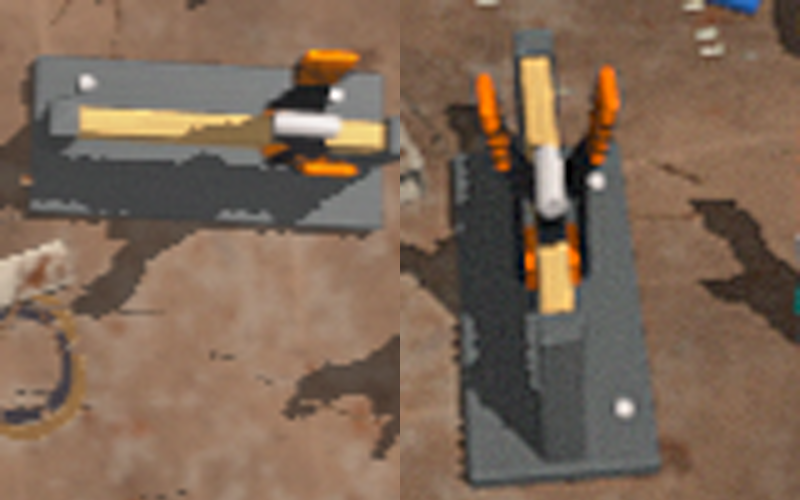

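The crops give the stand, bar and rack corners. Top crop: ledge line (95,360)–(285,75), mark (182,222), (232,257), (137,185). The clamp pin is at (307,124) in the top crop and (548,182) in the side crop. Next I fit the poses.

```bash
cat > h.py <<'E'
import numpy as np
from rig import vision
C=None
def cams():
    return {n:{k:np.array(v) for k,v in vision.camera_model(n).items()} for n in("top","side")}
def proj(m,X):
    c=m["R"]@np.asarray(X)+m["t"]; return np.array([m["fx"]*c[0]/c[2]+m["cx"],m["fy"]*c[1]/c[2]+m["cy"]])
def bp(p,x,y,z):
    """backplate point (mm) -> world; p=X,Y(m),yaw(rad)"""
    xs=np.array([np.cos(p[2]),np.sin(p[2]),0]);ys=np.array([-xs[1],xs[0],0]);Z=np.array([0,0,1.])
    x,y,z=x/1e3,y/1e3,z/1e3;a=np.pi/6
    return np.array([p[0],p[1],.010])+x*(np.sin(a)*xs+np.cos(a)*Z)+y*ys+z*(-np.cos(a)*xs+np.sin(a)*Z)
E
cat > fit.py <<'E'
from h import *
from scipy.optimize import least_squares
M=cams()
px=lambda c,off,k:(np.array(c)+.5)/k-.5+np.array(off)
T=("top",(215,150),4);S=("side",(275,145),4)
M_='m'
obs=[(T,(95,361),(83,80,13)),(T,(182,222),(83,M_,13)),(T,(232,257),(0,M_,0)),(T,(137,185),(125,M_,-3)),(T,(323,138),(0,-165,0)),(T,(166,398),(0,80,0)),
(S,(65,105),(83,80,13)),(S,(195,145),(83,M_,13)),(S,(181,242),(0,M_,0)),(S,(215,84),(125,M_,-3)),(S,(52,208),(0,80,0)),
(S,(318,114),(123,'e',8)),(S,(310,166),(83,'e',8)),(S,(32,42),(123,'n',8)),(S,(22,92),(83,'n',8)),(T,(247,104),(83,'e',8))]
def res(p):
    r=[]
    for (n,o,k),c,(x,y,z) in obs:
        y={'m':p[3],'e':p[4],'n':p[4]+240}.get(y,y)
        r.append(proj(M[n],bp(p,x,y,z))-px(c,o,k))
    return np.ravel(r)
s=least_squares(res,[.5,.1,1,-20,-110],x_scale=[.1,.1,.1,10,10],loss="soft_l1")
print("stand",s.x,np.degrees(s.x[2]));print(np.round(res(s.x).reshape(-1,2),1).tolist())
T=("top",(335,205),5);S=("side",(285,225),5)
ob2=[(T,(38,56),(45,100,12)),(T,(383,75),(45,-100,12)),(T,(28,211),(-45,100,12)),(T,(383,228),(-45,-100,12)),
(S,(70,478),(-45,-100,12)),(S,(260,465),(45,-100,12)),(S,(136,45),(0,88,106)),(S,(158,328),(0,-88,106)),(T,(65,117),(0,88,106)),
(T,(307,124),(0,'c',135)),(S,(148,182),(0,'c',135))]
def r2(p):
    c,d=np.cos(p[2]),np.sin(p[2]);r=[]
    for (n,o,k),q,(x,y,z) in ob2:
        y=p[3] if y=='c' else y
        X=[p[0]+(c*x-d*y)/1e3,p[1]+(d*x+c*y)/1e3,z/1e3]
        r.append(proj(M[n],X)-px(q,o,k))
    return np.ravel(r)
q=least_squares(r2,[.5,-.2,0,-40],x_scale=[.1,.1,.1,10],loss="soft_l1")
print("rack",q.x,np.degrees(q.x[2]));print(np.round(r2(q.x).reshape(-1,2),1).tolist())
c,d=np.cos(q.x[2]),np.sin(q.x[2]);print("clamp",q.x[0]-d*q.x[3]/1e3,q.x[1]+c*q.x[3]/1e3)
np.save("stand.npy",s.x);p=s.x
print("near end",bp(p,103,p[4]+240,4),"after",bp(p,103,90,4),"edge",bp(p,125,p[3],1))
E
python3 fit.py
```

```text
stand [ 5.55079424e-01  8.49385599e-02  1.00442547e+00 -3.13327862e+01
 -1.20672664e+02] 57.549340545738495
[[-1.3, 0.3], [-0.1, -0.8], [0.7, 0.2], [-2.0, -0.2], [2.5, -8.9], [-3.9, -1.7], [-0.8, 0.4], [0.1, -1.0], [-0.1, 0.6], [-0.4, 0.1], [-0.4, 0.1], [0.9, 0.4], [0.1, 0.7], [-1.1, 0.5], [-0.8, 0.6], [0.2, 0.1]]
rack [  0.52056561  -0.22402335  -0.07989031 -30.7782701 ] -4.577377760412635
[[-0.4, -0.6], [0.5, -0.5], [0.1, -0.0], [0.0, 0.7], [-0.6, 0.6], [0.3, 0.0], [-0.6, -0.9], [0.3, -0.1], [-0.0, -0.1], [-0.3, 0.1], [0.2, 0.3]]
clamp 0.518109336633182 -0.25470344681153234
near end [0.48015937 0.18950168 0.10120062] after [0.50490735 0.17376542 0.10120062] edge [0.61459085 0.12013629 0.11875318]
```

```bash
sed -i "s/,(T,(323,138),(0,-165,0)),(T,(166,398),(0,80,0)),/,/" fit.py; python3 fit.py; python3 -m jog '[[[0,0,0,0,-1],[0,0,-300,0,-1],[0,0,-600,0,-1],[0,0,-900,0,-1],[0,0,-900,0,-1],[0,0,-900,0,-1],[0,0,-900,0,-1],[0,0,-900,0,-1],[0,0,-900,0,-1],[0,0,-900,0,-1],[0,0,-900,0,-1],[0,0,-900,0,-1]]]' 40
```

```text
stand [ 5.56635137e-01  8.43651621e-02  9.98111581e-01 -2.94837265e+01
 -1.18774585e+02] 57.18758108337103
[[-1.2, -0.5], [-0.2, -0.8], [0.6, 0.2], [-2.0, -0.2], [-0.2, 0.4], [0.2, -1.1], [-0.1, 0.5], [-0.3, 0.1], [0.2, 0.0], [0.9, 0.5], [0.0, 0.8], [-0.9, 0.3], [-0.6, 0.4], [0.4, 0.2]]
rack [  0.52056561  -0.22402335  -0.07989031 -30.7782701 ] -4.577377760412635
[[-0.4, -0.6], [0.5, -0.5], [0.1, -0.0], [0.0, 0.7], [-0.6, 0.6], [0.3, 0.0], [-0.6, -0.9], [0.3, -0.1], [-0.0, -0.1], [-0.3, 0.1], [0.2, 0.3]]
clamp 0.518109336633182 -0.25470344681153234
near end [0.48078153 0.19042778 0.10120062] after [0.5070249  0.17350703 0.10120062] edge [0.61481357 0.12018844 0.11875318]
clock: 1.35
ee_pos: [0.2129, 0.5189, 0.8251]
tool_rot: [179.6, -0.1, 157.7]
ft_force: [10.2, -3.1, 17.4]
width: 0.0006
gripper_force: 0.0
```

```bash
python3 -m jog '[[[0,0,-500,0,-1],[0,0,-500,0,-1],[0,0,-500,0,-1],[0,0,-500,0,-1],[0,0,-500,0,-1],[0,0,-500,0,-1],[0,0,-500,0,-1],[0,0,-500,0,-1]]]'; python3 -c "
from rig import env
print(env.state()['joint_positions'])"
```

```text
clock: 2.15
ee_pos: [0.1628, 0.3969, 0.9095]
tool_rot: [178.2, 0.0, 157.7]
ft_force: [-0.6, 0.5, -0.8]
width: -0.0002
gripper_force: 0.0
[ 51.46552343  11.19896523  17.11844835   1.00965096 149.94421292
 -15.37425905]
```

```bash
cat > st.sh <<'E'
python3 -c "
from rig import env
import numpy as np
from scipy.spatial.transform import Rotation as R
s=env.state();m=R.from_euler('xyz',s['tool_rot'],degrees=True).as_matrix()
z=m[:,2];print('J',np.round(s['joint_positions'],1),'tilt %.1f az %.1f'%(np.degrees(np.arccos(-z[2])),np.degrees(np.arctan2(z[1],z[0]))))
print(np.round(m,4).tolist())"
E
python3 -m jog '[[[-80,0,100,0,-1],[-80,0,200,0,-1],[-80,0,300,0,-1],[-80,0,400,0,-1],[-80,0,450,0,-1],[-80,0,450,0,-1],[-80,0,450,0,-1],[-80,0,450,0,-1],[-80,0,450,0,-1],[-80,0,450,0,-1],[-80,0,450,0,-1],[-80,0,450,0,-1]]]'; sh st.sh
python3 -m jog '[[[10,-50,0,0,-1],[20,-100,0,0,-1],[30,-150,0,0,-1],[40,-200,0,0,-1],[50,-250,0,0,-1],[50,-250,0,0,-1],[50,-250,0,0,-1]]]'; sh st.sh
```

```text
clock: 3.35
ee_pos: [0.2425, 0.3805, 0.4599]
tool_rot: [178.2, -0.0, 157.7]
ft_force: [0.1, 1.0, 1.5]
width: 0.0
gripper_force: 0.0
J [ 41.9 -12.2  96.7   0.8  93.9 -25.7] tilt 1.8 az 68.1
[[-0.9253, 0.3791, 0.0117], [0.3792, 0.9248, 0.029], [0.0002, 0.0313, -0.9995]]
clock: 4.05
ee_pos: [0.109, 0.1799, 0.4558]
tool_rot: [178.6, 0.1, 157.6]
ft_force: [0.0, -0.1, -0.6]
width: 0.0003
gripper_force: 0.0
J [ 23.4 -51.3 119.1   1.  111.1 -43.8] tilt 1.4 az 64.6
[[-0.9247, 0.3806, 0.0103], [0.3807, 0.9244, 0.0218], [-0.0013, 0.0241, -0.9997]]
```

```bash
python3 -m jog '[[[20,-100,0,0,-1],[40,-200,0,0,-1],[40,-200,0,0,-1],[40,-200,0,0,-1],[40,-200,0,0,-1]]]'; sh st.sh
```

```text
clock: 4.55
ee_pos: [0.0895, 0.1738, 0.4804]
tool_rot: [-179.1, -0.2, 157.8]
ft_force: [-0.1, -0.5, -0.2]
width: 0.0001
gripper_force: 0.0
J [ 26.4 -51.2 116.4  -0.5 115.7 -41.6] tilt 1.0 az -126.6
[[-0.9257, 0.3782, -0.0099], [0.3783, 0.9256, -0.0133], [0.0041, -0.0161, -0.9999]]
```

```bash
python3 -m jog '[[[80,-500,0,0,-1],[80,-500,0,0,-1],[80,-500,0,0,-1],[80,-500,0,0,-1],[80,-500,0,0,-1],[80,-500,0,0,-1],[80,-500,0,0,-1],[80,-500,0,0,-1]]]'; sh st.sh
```

```text
clock: 5.35
ee_pos: [-0.0013, 0.1659, 0.5587]
tool_rot: [-177.2, 0.4, 157.7]
ft_force: [-0.4, 1.3, 0.2]
width: 0.0003
gripper_force: 0.0
J [ 48.  -51.2 107.2  -1.7 126.4 -20.6] tilt 2.8 az -103.3
[[-0.925, 0.3798, -0.0113], [0.3799, 0.9238, -0.0477], [-0.0077, -0.0484, -0.9988]]
```

```bash
for i in 1 2 3 4; do python3 -m jog '[[[13,-40,28,0,-1]]]' | sed -n '1,3p'; done; sh st.sh
```

```text
clock: 5.45
ee_pos: [-0.0289, 0.1639, 0.5459]
tool_rot: [-176.4, 1.1, 157.6]
clock: 5.55
ee_pos: [-0.058, 0.1577, 0.5301]
tool_rot: [-175.6, 1.6, 157.7]
clock: 5.65
ee_pos: [-0.0869, 0.1471, 0.5152]
tool_rot: [-175.1, 2.1, 157.8]
clock: 5.75
ee_pos: [-0.1146, 0.132, 0.4999]
tool_rot: [-174.8, 2.6, 157.9]
J [ 89.5 -51.2 114.2  -0.6 122.7  21.4] tilt 5.8 az -85.8
[[-0.9257, 0.3782, 0.0074], [0.3756, 0.9213, -0.1005], [-0.0449, -0.0903, -0.9949]]
```

```bash
python3 -m jog '[[[50,-160,112,0,-1],[50,-160,112,0,-1],[50,-160,112,0,-1]]]' | sed -n '1,3p'; sh st.sh;  python3 -m jog '[[[50,-160,112,0,-1],[50,-160,112,0,-1],[50,-160,112,0,-1]]]' | sed -n '1,3p'; sh st.sh
```

```text
clock: 6.05
ee_pos: [-0.1851, 0.0614, 0.4467]
tool_rot: [-174.8, 2.7, 158.0]
J [120.5 -51.2 120.3   2.8 116.2  53.7] tilt 5.9 az -84.5
[[-0.926, 0.3775, 0.0098], [0.3747, 0.9216, -0.1016], [-0.0474, -0.0904, -0.9948]]
clock: 6.35
ee_pos: [-0.2496, -0.0219, 0.3873]
tool_rot: [-174.8, 2.6, 158.0]
J [151.4 -43.1 123.8   5.  102.4  84.5] tilt 5.8 az -85.6
[[-0.9261, 0.3771, 0.0078], [0.3745, 0.9217, -0.1011], [-0.0453, -0.0907, -0.9948]]
```

```bash
cat > go.py <<'E'
# usage: go.py x,y,z [x,y,z ...] world TCP targets (m) -> tool shifts (mm) from the pose now
import sys,numpy as np
from rig import env
from scipy.spatial.transform import Rotation as R
s=env.state();m=R.from_euler('xyz',s['tool_rot'],degrees=True).as_matrix()
z=m[:,2];print('t',round(s['clock'],2),'p',np.round(s['ee_pos'],4),'J',np.round(s['joint_positions'],1),'tilt %.2f az %.1f'%(np.degrees(np.arccos(-z[2])),np.degrees(np.arctan2(z[1],z[0]))),'y az %.1f y.z %.3f'%(np.degrees(np.arctan2(m[1,1],m[0,1])),m[2,1]),'F',np.round(s['ft_force'],1))
for a in sys.argv[1:]:
    v=np.array([float(c) for c in a.split(',')]);print(a,'->',np.round(m.T@(v-s['ee_pos'])*1e3,1))
E
python3 go.py -.17,.2,.45 .04,.28,.46
```

```text
t 6.35 p [-0.2496 -0.0219  0.3873] J [151.4 -43.1 123.8   5.  102.4  84.5] tilt 5.82 az -85.6 y az 67.7 y.z -0.091 F [-1.4  1.2  0.6]
-.17,.2,.45 -> [  6.6 228.9 -84.2]
.04,.28,.46 -> [-158.4  380.9 -100.6]
```

```bash
python3 go.py -.27,.2,.45 -.06,.8,.45 -.06,.95,.45
```

```text
t 6.35 p [-0.2496 -0.0219  0.3873] J [151.4 -43.1 123.8   5.  102.4  84.5] tilt 5.82 az -85.6 y az 67.7 y.z -0.091 F [-1.4  1.2  0.6]
-.27,.2,.45 -> [ 99.2 191.2 -85. ]
-.06,.8,.45 -> [ 129.4  823.4 -144. ]
-.06,.95,.45 -> [ 185.6  961.6 -159.2]
```

```bash
python3 -m jog '[[[50,96,-42,0,-1],[50,96,-42,0,-1],[99,191,-85,0,-1],[99,191,-85,0,-1],[99,191,-85,0,-1],[130,823,-144,0,-1],[130,823,-144,0,-1],[130,823,-144,0,-1],[130,823,-144,0,-1],[130,823,-144,0,-1],[130,823,-144,0,-1],[130,823,-144,0,-1],[130,823,-144,0,-1],[130,823,-144,0,-1],[130,823,-144,0,-1],[130,823,-144,0,-1],[130,823,-144,0,-1]]]' | head -3;  python3 go.py -.06,.8,.45 -.06,1,.45
```

```text
clock: 8.05
ee_pos: [-0.072, 0.7701, 0.4491]
tool_rot: [-174.8, 2.8, 158.0]
t 8.05 p [-0.072   0.7701  0.4491] J [ 86.9  38.   38.7  -1.  109.1  18.8] tilt 5.87 az -84.0 y az 67.7 y.z -0.090 F [-0.3  1.1  0.7]
-.06,.8,.45 -> [ 0.  32.  -3.8]
-.06,1,.45 -> [ 74.9 216.3 -24.2]
```

```bash
python3 -m jog '[[[34,96,-11,0,-1],[34,96,-11,0,-1]]]' | sed -n 2,3p; python3 -m jog '[[[17,48,-5,0,-1]]]' | sed -n 2,3p;python3 -m jog '[[[17,48,-5,0,-1]]]' | sed -n 2,3p;python3 -m jog '[[[17,48,-5,0,-1]]]' | sed -n 2,3p; python3 go.py
```

```text
ee_pos: [-0.0663, 0.8403, 0.4411]
tool_rot: [-175.5, 2.4, 157.9]
ee_pos: [-0.062, 0.8522, 0.4117]
tool_rot: [-175.6, 2.1, 157.9]
ee_pos: [-0.0573, 0.8658, 0.4081]
tool_rot: [-178.0, 1.1, 157.9]
ee_pos: [-0.0529, 0.8779, 0.4024]
tool_rot: [-180.0, 0.2, 157.9]
t 8.55 p [-0.0529  0.8779  0.4024] J [ 85.8  54.5  17.1  -0.2 108.5  17.9] tilt 0.23 az -28.4 y az 67.9 y.z -0.000 F [ 0.5  0.5 -0.3]
```

```bash
python3 - <<'E'
from h import *;p=np.load('stand.npy')
for y in(175,140,101):print(y,np.round(bp(p,103,y,4),4))
E
python3 go.py $(python3 -c "
from h import *;p=np.load('stand.npy');a=bp(p,103,175,4);print(f'{a[0]:.4f},{a[1]:.4f},.25')")
```

```text
175 [0.4356 0.2196 0.1012]
140 [0.465  0.2006 0.1012]
101 [0.4978 0.1795 0.1012]
t 8.55 p [-0.0529  0.8779  0.4024] J [ 85.8  54.5  17.1  -0.2 108.5  17.9] tilt 0.23 az -28.4 y az 67.9 y.z -0.000 F [ 0.5  0.5 -0.3]
0.4356,0.2196,.25 -> [-699.9 -425.7  155.4]
```

```bash
python3 -m jog '[[[-700,-426,155,10.7,-1],[-700,-426,155,10.7,-1],[-700,-426,155,10.7,-1],[-700,-426,155,10.7,-1],[-700,-426,155,10.7,-1],[-700,-426,155,10.7,-1],[-700,-426,155,10.7,-1],[-700,-426,155,10.7,-1],[-700,-426,155,10.7,-1],[-700,-426,155,10.7,-1],[-700,-426,155,10.7,-1],[-700,-426,155,10.7,-1],[-700,-426,155,10.7,-1],[-700,-426,155,10.7,-1],[-700,-426,155,10.7,-1],[-700,-426,155,10.7,-1],[-700,-426,155,10.7,-1],[-700,-426,155,10.7,-1],[-700,-426,155,10.7,-1],[-700,-426,155,10.7,-1]]]';  python3 go.py .4356,.2196,.16 .465,.2006,.16 .4978,.1795,.16
python3 - <<'E'
from rig import vision
import cv2
cv2.imwrite("pics/w1.png",vision.get_image("wrist")[:,:,::-1])
E
```

```text
clock: 10.55
ee_pos: [0.4362, 0.2198, 0.253]
tool_rot: [179.9, 0.2, 147.2]
ft_force: [-1.1, 0.5, -0.1]
width: -0.0
gripper_force: 0.0
t 10.55 p [0.4362 0.2198 0.253 ] J [ 12.8   2.1 107.3  -0.   70.3 -44.4] tilt 0.25 az 2.9 y az 57.2 y.z 0.003 F [-1.1  0.5 -0.1]
.4356,.2196,.16 -> [ 0.8 -0.8 93. ]
.465,.2006,.16 -> [-34.2  -0.8  93.1]
.4978,.1795,.16 -> [-73.2  -0.8  93.2]
```

View pics/w1.png

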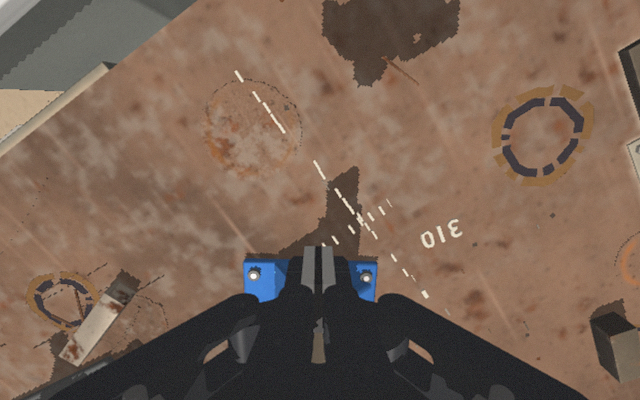

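The wrist view shows the closed fingers at (318,265) in line with the stand end (bolts at (254,275) and (366,279)), so the lateral position is right. Going down and pushing.

```bash
python3 -m jog '[[[0,-1,50,0,-1],[0,-1,93,0,-1],[0,-1,93,0,-1],[-15,-1,93,0,-1],[-25,-1,93,0,-1],[-30,-1,93,0,-1],[-36,-1,93,0,-1],[-42,-1,93,0,-1],[-48,-1,93,0,-1]]]';  python3 -m jog '[[[-5,0,0,0,-1],[-9,0,0,0,-1],[-12,0,0,0,-1],[-15,0,0,0,-1],[-18,0,0,0,-1]]]'; python3 go.py
```

```text
clock: 11.5
ee_pos: [0.4761, 0.1922, 0.1603]
tool_rot: [179.9, 0.1, 147.1]
ft_force: [-6.3, 5.1, 6.5]
width: 0.0003
gripper_force: 4.3
clock: 12.0
ee_pos: [0.4904, 0.1826, 0.16]
tool_rot: [180.0, -0.0, 147.2]
ft_force: [-9.2, 3.9, 7.1]
width: 0.0002
gripper_force: 4.7
t 12.0 p [0.4904 0.1826 0.16  ] J [ 7.400e+00  1.420e+01  1.059e+02  1.000e-01  5.990e+01 -4.980e+01] tilt 0.04 az 97.7 y az 57.2 y.z 0.001 F [-9.2  3.9  7.1]
```

```bash
for_=0; python3 -m jog '[[[-2,0,0,0,-1],[-4,0,0,0,-1],[-5,0,0,0,-1]]]'|sed -n '2p;4p';python3 -m jog '[[[-1.5,0,0,0,-1],[-3,0,0,0,-1]]]'|sed -n '2p;4p'; python3 -m jog '[[[-1,0,0,0,-1],[-2,0,0,0,-1]]]'|sed -n '2p;4p'; python3 go.py
```

```text
ee_pos: [0.4945, 0.1798, 0.16]
ft_force: [-8.9, 2.7, 6.2]
ee_pos: [0.4956, 0.179, 0.1599]
ft_force: [-18.1, 9.6, 14.3]
ee_pos: [0.4959, 0.1789, 0.1599]
ft_force: [-23.8, 13.2, 19.9]
t 12.7 p [0.4959 0.1789 0.1599] J [  6.8  14.8 105.1   0.3  60.4 -50.5] tilt 0.45 az 153.2 y az 57.2 y.z -0.001 F [-23.8  13.2  19.9]
```

Bar is butted at the stop (force rose from 10 to 30 N within 1 mm). Backing off and moving above the clamp.

```bash
python3 go.py .46,.202,.16 .46,.202,.34 .518,-.255,.34
```

```text
t 12.7 p [0.4959 0.1789 0.1599] J [  6.8  14.8 105.1   0.3  60.4 -50.5] tilt 0.45 az 153.2 y az 57.2 y.z -0.001 F [-23.8  13.2  19.9]
.46,.202,.16 -> [42.7 -0.1  0.3]
.46,.202,.34 -> [  44.1   -0.2 -179.7]
.518,-.255,.34 -> [-252.4 -352.8 -181.8]
```

```bash
python3 -m jog '[[[42,0,0,0,-1],[42,0,-60,0,-1],[40,-10,-140,8,1],[0,-60,-180,16,1],[-50,-115,-180,25,1],[-100,-180,-180,33,1],[-150,-235,-180,42,1],[-200,-300,-180,50,1],[-252,-353,-180,59,1],[-252,-353,-180,61.8,1],[-252,-353,-180,61.8,1],[-252,-353,-180,61.8,1],[-252,-353,-180,61.8,1]]]'; python3 go.py .518,-.255,.235
python3 - <<'E'
from rig import vision
import cv2,numpy as np,json
m=vision.camera_model("wrist");im=vision.get_image("wrist")[:,:,::-1];t=vision.get_image("top")[:,:,::-1]
json.dump({k:np.array(v).tolist() for k,v in m.items()},open("w2.json","w"))
t=cv2.resize(t[150:260,215:315],None,fx=4,fy=4,interpolation=cv2.INTER_CUBIC)[:400]
cv2.imwrite("pics/w2.png",np.hstack([im[:,120:520],t]))
E
```

```text
clock: 14.0
ee_pos: [0.5195, -0.2608, 0.3406]
tool_rot: [179.7, 0.1, 85.2]
ft_force: [-0.2, 0.3, -0.5]
width: 0.0852
gripper_force: 0.0
t 14.0 p [ 0.5195 -0.2608  0.3406] J [-38.4   9.3  88.9   0.1  81.4 -33.6] tilt 0.30 az -20.8 y az -4.8 y.z 0.005 F [-0.2  0.3 -0.5]
.518,-.255,.235 -> [  5.8  -2.5 105.6]
```

View pics/w2.png

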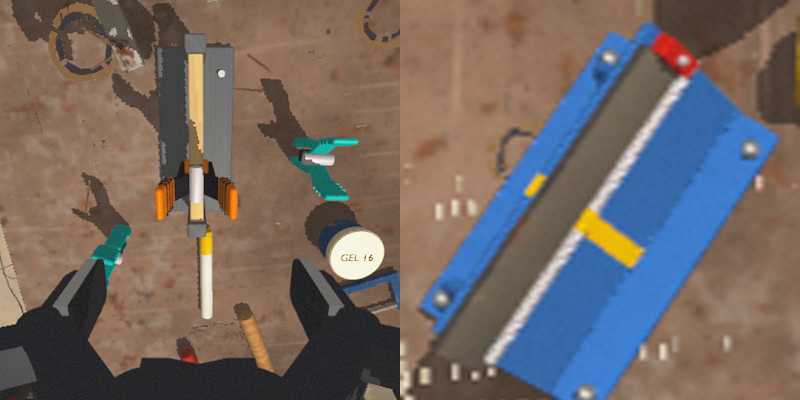

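The bar now meets the red stop. The clamp's pin is at about (317,187) in the wrist image, centred on the rail, with handle outer faces at columns 277 and 358.

Run:
```python
import json,numpy as np
m={k:np.array(v) for k,v in json.load(open("w2.json")).items()}
def ray(u,v,z):
    d=m["R"].T@np.array([(u-m["cx"])/m["fx"],(v-m["cy"])/m["fy"],1]);o=-m["R"].T@m["t"];return o+d*(z-o[2])/d[2]
print("pin",ray(317,187,.14),ray(316,166,.14),ray(318,208,.14),"handles tips",ray(281,184,.197),ray(354,184,.197),"rail ends",ray(316,52,.1),ray(317,215,.1))
```

```text
pin [ 0.52008334 -0.25663922  0.14      ] [ 0.52083288 -0.23792945  0.14      ] [ 0.51930236 -0.27613355  0.14      ] handles tips [ 0.49653987 -0.23732522  0.197     ] [ 0.54688613 -0.24171064  0.197     ] rail ends [ 0.52913747 -0.14310844  0.1       ] [ 0.51674172 -0.29710347  0.1       ]
```

```bash
python3 -m jog '[[[5,-1,50,0,1],[5,-1,95,0,1],[5,-1,105,0,1],[5,-1,105,0,1]]]'; python3 -m jog '[[[0,0,0,0,-1],[0,0,0,0,-1],[0,0,0,0,-1],[0,0,0,0,-1],[0,0,0,0,-1],[0,0,0,0,-1]]]' 30; python3 go.py
```

```text
clock: 14.5
ee_pos: [0.5189, -0.2504, 0.2339]
tool_rot: [179.9, -0.1, 85.4]
ft_force: [-0.5, -0.4, 0.4]
width: 0.0853
gripper_force: 0.0
clock: 15.1
ee_pos: [0.5212, -0.2526, 0.2392]
tool_rot: [179.4, 0.2, 85.4]
ft_force: [-0.5, -0.2, 10.6]
width: 0.0391
gripper_force: 32.1
t 15.1 p [ 0.5212 -0.2526  0.2392] J [-37.7  14.3  95.2   0.1  69.9 -33.1] tilt 0.59 az -24.8 y az -4.6 y.z 0.010 F [-0.5 -0.2 10.6]
```

```bash
python3 -m jog '[[[0,0,-40,0,-1],[0,0,-80,0,-1],[0,0,-120,0,-1],[0,0,-160,0,-1],[0,0,-200,0,-1],[0,0,-200,0,-1]]]'; python3 go.py .2,-.45,.5 -.2,-.5,.55
```

```text
clock: 15.7
ee_pos: [0.5201, -0.2523, 0.444]
tool_rot: [179.1, 0.4, 85.4]
ft_force: [1.0, -1.8, -0.5]
width: 0.0391
gripper_force: 31.7
t 15.7 p [ 0.5201 -0.2523  0.444 ] J [-37.7   5.7  81.4   0.1  91.9 -33.1] tilt 1.02 az -30.2 y az -4.6 y.z 0.016 F [ 1.  -1.8 -0.5]
.2,-.45,.5 -> [-223.3 -302.2  -59.1]
-.2,-.5,.55 -> [-305.8 -696.  -114.8]
```

```bash
python3 -m jog '[[[-40,-40,-10,8,-1],[-75,-80,-20,16,-1],[-110,-120,-30,25,-1],[-140,-160,-40,33,-1],[-170,-200,-50,42,-1],[-195,-240,-60,50,-1],[-215,-280,-60,59,-1],[-230,-320,-60,67,-1],[-245,-365,-70,76,-1],[-255,-410,-75,84,-1],[-265,-455,-80,93,-1],[-275,-500,-90,101,-1],[-280,-545,-100,110,-1],[-290,-590,-105,118.2,-1],[-295,-635,-110,118.2,-1],[-305,-680,-115,118.2,-1],[-306,-696,-115,118.2,-1],[-306,-696,-115,118.2,-1]]]';python3 go.py
python3 - <<'E'
from rig import vision
import cv2,numpy as np
cv2.imwrite("pics/w3.png",vision.get_image("wrist")[:,:,::-1])
E
```

```text
clock: 17.5
ee_pos: [-0.2023, -0.4997, 0.5463]
tool_rot: [-179.8, -0.2, -33.0]
ft_force: [-0.0, -0.5, -1.7]
width: 0.0389
gripper_force: 30.9
t 17.5 p [-0.2023 -0.4997  0.5463] J [-124.8    0.9   75.2    0.2  104.2   -1.7] tilt 0.29 az 9.9 y az -123.0 y.z -0.003 F [-0.  -0.5 -1.7]
```

View pics/w3.png

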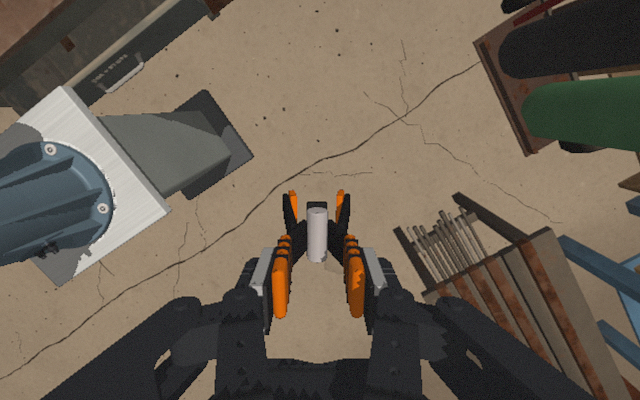

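The clamp is held squarely with its jaws open. The base is at left (80,230), and floor furniture stands at the lower right (500,300), well below. I'll stay high and stretch the arm outward to tilt the tool.

```bash
python3 -m jog '[[[0,20,-43,0,-1],[0,40,-86,0,-1],[0,60,-130,0,-1],[0,90,-156,0,-1],[0,120,-180,0,-1],[0,120,-180,0,-1],[0,120,-180,0,-1]]]' | sed -n 1,3p; python3 -m jog '[[[0,37,-32,0,-1]]]' | sed -n 2,3p; python3 -m jog '[[[0,37,-32,0,-1]]]' | sed -n 2,3p; python3 go.py
```

```text
clock: 18.25
ee_pos: [-0.2651, -0.6026, 0.7259]
tool_rot: [-179.8, -0.2, -32.7]
ee_pos: [-0.2732, -0.6093, 0.7346]
tool_rot: [179.1, -0.4, -32.7]
ee_pos: [-0.2813, -0.6116, 0.7364]
tool_rot: [177.5, -0.6, -32.7]
t 18.45 p [-0.2813 -0.6116  0.7364] J [-125.    29.7   17.3    1.   130.6   -1.7] tilt 2.55 az -108.2 y az -122.7 y.z 0.043 F [ 0.4 -0.  -1.9]
```

```bash
python3 -m jog '[[[0,39,-30,0,-1]]]' | sed -n 3p; python3 -m jog '[[[0,39,-30,0,-1]]]' | sed -n 3p; python3 -m jog '[[[0,41,-28,0,-1]]]' | sed -n 3p; python3 -m jog '[[[0,41,-28,0,-1]]]' | sed -n 3p;  python3 -m jog '[[[0,42,-26,0,-1]]]' | sed -n 3p; python3 go.py
```

```text
tool_rot: [175.8, -0.8, -32.7]
tool_rot: [174.2, -1.0, -32.8]
tool_rot: [172.6, -1.2, -32.8]
tool_rot: [171.0, -1.4, -32.8]
tool_rot: [169.4, -1.6, -32.7]
t 18.95 p [-0.3179 -0.6265  0.7462] J [-127.4   29.3   17.1    2.9  123.1   -2.7] tilt 10.71 az -114.3 y az -123.0 y.z 0.184 F [ 0.2 -0.2 -1.3]
```

```bash
python3 -m jog '[[[-15,41,-24,0,-1]]]' | sed -n 3p; python3 -m jog '[[[-15,41,-23,0,-1]]]' | sed -n 3p; python3 -m jog '[[[-15,42,-22,0,-1]]]' | sed -n 3p; python3 -m jog '[[[-15,42,-20,0,-1]]]' | sed -n 3p;  python3 -m jog '[[[-15,43,-18,0,-1]]]' | sed -n 3p; python3 go.py
```

```text
tool_rot: [167.9, -1.7, -32.6]
tool_rot: [166.3, -1.8, -32.7]
tool_rot: [164.7, -1.9, -32.7]
tool_rot: [163.1, -1.9, -32.7]
tool_rot: [161.4, -1.9, -32.7]
t 19.45 p [-0.4081 -0.6112  0.755 ] J [-134.9   29.3   17.1    6.2  115.6   -8.3] tilt 18.66 az -117.1 y az -123.4 y.z 0.318 F [ 0.5  0.1 -1.5]
```

```bash
python3 -m jog '[[[-10,45,-16,0,-1]]]' | sed -n 3p; python3 -m jog '[[[-10,45,-15,0,-1]]]' | sed -n 3p; python3 -m jog '[[[-10,46,-14,0,-1]]]' | sed -n 3p; python3 -m jog '[[[-10,46,-13,0,-1]]]' | sed -n 3p;  python3 -m jog '[[[-10,46,-12,0,-1]]]' | sed -n 3p; python3 go.py
```

```text
tool_rot: [159.7, -1.9, -32.8]
tool_rot: [158.1, -1.9, -32.7]
tool_rot: [156.3, -1.8, -32.7]
tool_rot: [154.6, -1.7, -32.8]
tool_rot: [152.8, -1.7, -32.8]
t 19.95 p [-0.4673 -0.6215  0.7602] J [-138.4   30.1   17.1    8.9  106.6  -10.7] tilt 27.25 az -119.5 y az -123.6 y.z 0.457 F [-0.2 -0.3 -0.8]
```

```bash
python3 -m jog '[[[-14,46,-10,0,-1]]]' | sed -n 3p; python3 -m jog '[[[0,0,0,0,-1]]]' | sed -n 3p; python3 go.py
```

```text
tool_rot: [151.0, -1.6, -32.8]
tool_rot: [151.2, -1.6, -33.0]
t 20.15 p [-0.4823 -0.6211  0.7608] J [-139.4   30.3   17.2    9.5  104.8  -11.3] tilt 28.89 az -120.1 y az -123.8 y.z 0.482 F [-0.3  0.8 -1.8]
```

```bash
python3 -m jog '[[[-12,28,-6,0,-1]]]' | sed -n 3p; python3 -m jog '[[[0,0,0,0,-1]]]' | sed -n 3p
python3 - <<'E'
from h import *
from rig import env
from scipy.spatial.transform import Rotation as R
p=np.load('stand.npy');yaw=p[2]
xs=np.array([np.cos(yaw),np.sin(yaw),0]);X=.5*xs+np.array([0,0,.8660]);Y=np.array([-xs[1],xs[0],0]);Z=np.cross(X,Y)
B=np.c_[X,Y,Z];m=R.from_euler('xyz',env.state()['tool_rot'],degrees=True).as_matrix()
print("tool axes in backplate frame (cols x,y,z)\n",np.round(B.T@m,3))
E
python3 go.py
```

```text
tool_rot: [150.0, -1.5, -32.8]
tool_rot: [150.0, -1.5, -32.9]
tool axes in backplate frame (cols x,y,z)
 [[ 0.022 -0.001 -1.   ]
 [-1.     0.015 -0.022]
 [ 0.015  1.    -0.   ]]
t 20.35 p [-0.4919 -0.619   0.7629] J [-140.1   30.4   17.1   10.   103.8  -11.9] tilt 30.01 az -120.3 y az -123.8 y.z 0.499 F [ 0.1  0.1 -0.7]
```

```bash
python3 go.py -.1,-.65,.7 .35,-.5,.65 .6,-.1,.55 $(python3 -c "
from h import *;p=np.load('stand.npy')
for D in(110,45):
  a=bp(p,125+D+137,p[3],1);print('%.4f,%.4f,%.4f'%tuple(a))")
```

```text
t 20.35 p [-0.4919 -0.619   0.7629] J [-140.1   30.4   17.1   10.   103.8  -11.9] tilt 30.01 az -120.3 y az -123.8 y.z 0.499 F [ 0.1  0.1 -0.7]
-.1,-.65,.7 -> [ 344.1 -197.9  -31.1]
.35,-.5,.65 -> [ 638.9 -547.7 -166.2]
.6,-.1,.55 -> [  628.7 -1006.1  -315.5]
0.6817,0.2240,0.3327 -> [  515.6 -1387.3  -287.8]
0.6641,0.1967,0.2764 -> [  514.2 -1387.2  -222.8]
```

```bash
python3 -m jog '[[[43,-25,-4,0,-1],[86,-50,-8,0,-1],[129,-75,-12,0,-1],[172,-100,-16,0,-1],[215,-125,-20,0,-1],[258,-150,-24,0,-1],[301,-175,-28,0,-1],[344,-198,-31,0,-1],[380,-235,-48,0,-1],[415,-275,-65,0,-1],[448,-315,-80,0,-1],[480,-355,-95,0,-1],[512,-395,-110,0,-1],[545,-435,-124,0,-1],[575,-475,-138,0,-1],[605,-510,-152,0,-1],[639,-548,-166,0,-1],[639,-548,-166,0,-1],[639,-548,-166,0,-1]]]'; python3 go.py .6,-.1,.55 .6817,.224,.3327
```

```text
clock: 22.25
ee_pos: [0.3553, -0.4976, 0.6488]
tool_rot: [150.2, -1.5, -32.5]
ft_force: [0.3, 0.2, -2.3]
width: 0.0387
gripper_force: 31.3
t 22.25 p [ 0.3553 -0.4976  0.6488] J [-55.1   6.6  61.4 -27.   97.4  60.7] tilt 29.87 az -120.0 y az -123.3 y.z 0.497 F [ 0.3  0.2 -2.3]
.6,-.1,.55 -> [  -9.7 -454.  -146.7]
.6817,.224,.3327 -> [-120.4 -835.9 -118.4]
```

```bash
python3 -m jog '[[[-1,-45,-15,0,-1],[-2,-90,-30,0,-1],[-3,-135,-45,0,-1],[-4,-180,-60,0,-1],[-5,-225,-74,0,-1],[-6,-270,-88,0,-1],[-7,-315,-102,0,-1],[-8,-360,-117,0,-1],[-9,-405,-132,0,-1],[-15,-454,-147,0,-1],[-29,-500,-143,0,-1],[-43,-548,-140,0,-1],[-57,-596,-136,0,-1],[-71,-644,-132,0,-1],[-85,-692,-129,0,-1],[-99,-740,-125,0,-1],[-110,-788,-121,0,-1],[-120,-836,-118,0,-1],[-120,-836,-118,0,-1],[-120,-836,-118,0,-1]]]'; python3 go.py .6817,.224,.3327
```

```text
clock: 24.25
ee_pos: [0.6823, 0.2193, 0.3297]
tool_rot: [149.9, -1.4, -32.8]
ft_force: [0.9, -0.8, 0.6]
width: 0.0391
gripper_force: 31.5
t 24.25 p [0.6823 0.2193 0.3297] J [ 15.3  41.8  49.5 -21.9 109.8 134.8] tilt 30.12 az -120.3 y az -123.6 y.z 0.501 F [ 0.9 -0.8  0.6]
.6817,.224,.3327 -> [-3.  -1.6 -4.4]
```

```bash
cat > look.py <<'E'
import sys,cv2
from h import *
from rig import env,vision
from scipy.spatial.transform import Rotation as R
M=cams();s=env.state();m=R.from_euler('xyz',s['tool_rot'],degrees=True).as_matrix();P=np.array(s['ee_pos']);p=np.load('stand.npy')
out=[]
for n,o,w,h in(("side",(int(sys.argv[2]),int(sys.argv[3])),100,120),("top",(int(sys.argv[4]),int(sys.argv[5])),100,120)):
    im=vision.get_image(n)[:,:,::-1];im=cv2.resize(im[o[1]:o[1]+h,o[0]:o[0]+w],None,fx=4,fy=4,interpolation=cv2.INTER_CUBIC);out.append(im)
    f=lambda X:np.round((proj(M[n],X)-o+.5)*4-.5+np.array([400*(n=="top"),0])).astype(int).tolist()
    t=lambda x,y,z:f(P+m@(np.array([x,y,z])/1e3))
    print(n,"pin+-16:",t(-20,0,107),t(12,0,107),"pad outer low corners R(+y)",t(-16,25,169),t(8,25,169),"(-y)",t(-16,-25,169),t(8,-25,169),"throat",t(-3.5,0,137),"edge",f(bp(p,125,p[3],1)),"edge front ends",f(bp(p,125,-165,0)))
cv2.imwrite(f"pics/{sys.argv[1]}.png",np.hstack(out))
E
python3 look.py l1 275 100 215 140
```

```text
side pin+-16: [229, 80] [270, 87] pad outer low corners R(+y) [207, 165] [238, 171] (-y) [230, 165] [260, 171] throat [242, 125] edge [212, 265] edge front ends [385, 308]
top pin+-16: [381, 151] [412, 104] pad outer low corners R(+y) [480, 205] [502, 171] (-y) [431, 176] [453, 143] throat [432, 150] edge [533, 226] edge front ends [645, 54]
```

View pics/l1.png

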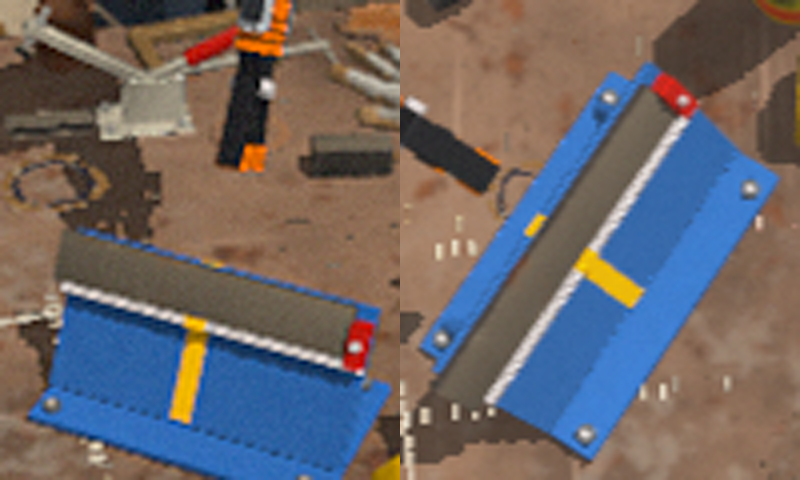

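The clamp's lower corners (side (217,165)–(262,171), top (480,195)–(498,165)) lie within a few mm of the prediction, and it is lined up with the plate. Moving to just above the edge.

```bash
python3 go.py $(python3 -c "
from h import *;p=np.load('stand.npy')
for D in(42,0):
  a=bp(p,125+D+137,p[3]+1.5,1);print('%.4f,%.4f,%.4f'%tuple(a))")
```

```text
t 24.35 p [0.6829 0.2179 0.3339] J [ 15.2  41.5  49.5 -21.9 109.8 134.9] tilt 29.90 az -120.0 y az -123.9 y.z 0.498 F [-0.8 -0.3 -0.8]
0.6621,0.1962,0.2738 -> [-7.4 -4.3 66.7]
0.6507,0.1786,0.2374 -> [ -8.5  -4.2 108.7]
```

```bash
python3 -m jog '[[[-4,-2,30,0,-1],[-7,-4,55,0,-1],[-7,-4,66,0,-1],[-7,-4,66,0,-1],[-7,-4,66,0,-1]]]'; python3 go.py $(python3 -c "
from h import *;p=np.load('stand.npy')
for D in(42,0):
  a=bp(p,125+D+137,p[3]+1.5,1);print('%.4f,%.4f,%.4f'%tuple(a))")
python3 - <<'E'
from rig import vision
import cv2,numpy as np
s=vision.get_image("side");t=vision.get_image("top");w=vision.get_image("wrist")
f=lambda im,x,y,W,H,k:cv2.resize(im[y:y+H,x:x+W],None,fx=k,fy=k,interpolation=cv2.INTER_CUBIC)
w=f(w,200,80,240,320,1.6667)[:500]
r=np.vstack([f(s,290,130,80,50,5),f(t,230,165,80,50,5)])
cv2.imwrite("pics/l2.png",np.hstack([w[:500,:400],r])[:,:,::-1])
E
```

```text
clock: 24.85
ee_pos: [0.6626, 0.1967, 0.275]
tool_rot: [150.2, -1.7, -32.9]
ft_force: [-0.6, 0.5, -1.6]
width: 0.0389
gripper_force: 31.5
t 24.85 p [0.6626 0.1967 0.275 ] J [ 14.1  39.7  58.9 -21.5 102.3 136.7] tilt 29.87 az -120.0 y az -123.9 y.z 0.497 F [-0.6  0.5 -1.6]
0.6621,0.1962,0.2738 -> [-0.2 -0.   1.4]
0.6507,0.1786,0.2374 -> [-1.3  0.1 43.4]
```

View pics/l2.png

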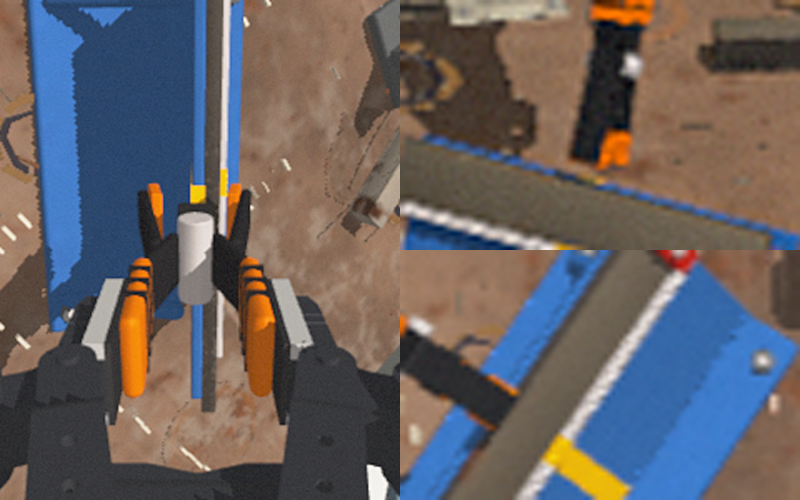

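In the wrist crop the jaws, inner edges at columns 162 and 232, straddle plate and bar (191–217), about 3 mm too far to the plate's back. The yellow mark on the edge is at rows 185–203. I'll check the position along the plate by projection.

Run:
```python
from h import *
from rig import env
from scipy.spatial.transform import Rotation as R
s=env.state();m=R.from_euler('xyz',s['tool_rot'],degrees=True).as_matrix();P=np.array(s['ee_pos']);p=np.load('stand.npy')
W={k:np.array(v) for k,v in vision.camera_model("wrist").items()}
f=lambda X:np.round((proj(W,X)-[200,80])*1.6667,1).tolist()
t=lambda x,y,z:f(P+m@(np.array([x,y,z])/1e3))
for d in(104,107):
  print("pin",t(-16,0,d),t(0,0,d),t(16,0,d));print(" tips",[t(x,y,d+62) for x in(-12,12) for y in(-15.5,15.5)], "throat",[t(x,0,d+30) for x in (-12,12)])
for y in(-8,0,8):print(y,"edge back",f(bp(p,125,p[3]+y,-6)),"front",f(bp(p,125,p[3]+y,0)),"bar front",f(bp(p,123,p[3]+y,8)),"ledge",f(bp(p,83,p[3]+y,13)))
print("handle tip",[t(x,y,d-62) for x in(-12,12) for y in (-20,20)])
```

```text
pin [195.3, 303.4] [195.2, 263.1] [195.1, 220.6]
 tips [[163.0, 233.3], [228.3, 233.2], [161.9, 184.5], [229.2, 184.4]] throat [[195.5, 260.3], [195.3, 205.4]]
pin [195.3, 299.6] [195.2, 259.7] [195.1, 217.8]
 tips [[163.4, 231.1], [228.0, 231.0], [162.3, 182.8], [228.8, 182.7]] throat [[195.5, 257.5], [195.4, 203.2]]
-8 edge back [184.0, 189.9] front [196.2, 189.7] bar front [212.4, 188.4] ledge [219.5, 170.8]
0 edge back [184.4, 205.5] front [196.5, 205.3] bar front [212.6, 204.0] ledge [219.6, 184.5]
8 edge back [184.8, 220.9] front [196.8, 220.7] bar front [212.7, 219.3] ledge [219.6, 198.0]
handle tip [[116.5, 399.9], [272.6, 399.8], [111.9, 316.5], [276.7, 316.3]]
```

```bash
python3 -m jog '[[[0,3,0,0,-1],[0,3,10,0,-1],[-1,3,20,0,-1],[-1,3,30,0,-1],[-1,3,36,0,-1],[-1,3,40,0,-1],[-1,3,40,0,-1]]]'; python3 -m jog '[[[0,0,2,0,-1],[0,0,3,0,-1],[0,0,3,0,-1]]]'; python3 go.py
```

```text
clock: 25.7
ee_pos: [0.6498, 0.179, 0.241]
tool_rot: [150.2, -1.6, -32.8]
ft_force: [0.5, 3.6, 5.6]
width: 0.0385
gripper_force: 32.1
clock: 26.0
ee_pos: [0.6499, 0.1786, 0.2409]
tool_rot: [150.3, -1.8, -32.8]
ft_force: [1.3, 7.5, 13.4]
width: 0.0388
gripper_force: 33.1
t 26.0 p [0.6499 0.1786 0.2409] J [ 13.   38.8  64.3 -21.6  97.5 137.3] tilt 29.71 az -119.7 y az -123.8 y.z 0.495 F [ 1.3  7.5 13.4]
```

```bash
python3 -m jog '[[[0,0,0.5,0,0],[0,0,1,0,0.05],[0,0,1,0,0.05]]]' | sed -n '2p;4,6p'; python3 -m jog '[[[0,0,0.5,0,0.12],[0,0,1,0,0.15],[0,0,1,0,0.15]]]'| sed -n '2p;4,6p'; python3 -m jog '[[[0,0,0.5,0,0.2],[0,0,1,0,0.25],[0,0,1,0,0.25]]]'| sed -n '2p;4,6p'
```

```text
ee_pos: [0.6501, 0.1774, 0.2391]
ft_force: [4.3, 4.9, 8.9]
width: 0.0447
gripper_force: 10.9
ee_pos: [0.6497, 0.1768, 0.2378]
ft_force: [4.4, 4.0, 8.3]
width: 0.0494
gripper_force: 10.4
ee_pos: [0.649, 0.1761, 0.2363]
ft_force: [3.8, 3.2, 8.0]
width: 0.0533
gripper_force: 8.3
```

```bash
python3 -m jog '[[[0,0,1,0,0.28],[0,0,1.5,0,0.31],[0,0,1.5,0,0.31]]]' | sed -n '2p;4,6p'; python3 -m jog '[[[0,0,0.5,0,0.36],[0,0,1,0,0.42],[0,0,1,0,0.42]]]'| sed -n '2p;4,6p'
```

```text
ee_pos: [0.6487, 0.1754, 0.2352]
ft_force: [3.6, 2.7, 6.9]
width: 0.0561
gripper_force: 8.4
ee_pos: [0.6469, 0.1745, 0.2313]
ft_force: [-0.1, -0.7, 0.2]
width: 0.0607
gripper_force: 0.2
```

```bash
python3 -m jog '[[[0,0,0,0,1],[0,0,0,0,1],[0,0,0,0,1],[0,0,-20,0,1],[0,0,-50,0,1],[0,0,-90,0,1],[0,0,-110,0,1],[0,0,-110,0,1],[0,0,-110,0,1]]]'
python3 - <<'E'
from rig import vision
import cv2,numpy as np,json
m=vision.camera_model("wrist");json.dump({k:np.array(v).tolist() for k,v in m.items()},open("w4.json","w"))
w=vision.get_image("wrist");s=vision.get_image("side");t=vision.get_image("top")
f=lambda im,x,y,W,H,k:cv2.resize(im[y:y+H,x:x+W],None,fx=k,fy=k,interpolation=cv2.INTER_CUBIC)
cv2.imwrite("pics/l3.png",np.hstack([f(w,200,60,200,300,2)[:600],np.vstack([f(s,285,125,80,60,5),f(t,230,160,80,60,5)])])[:,:,::-1])
E
python3 go.py
```

```text
clock: 28.4
ee_pos: [0.6747, 0.2222, 0.3263]
tool_rot: [150.0, -1.5, -32.8]
ft_force: [-0.2, -0.7, -0.2]
width: 0.0854
gripper_force: 0.0
t 28.55 p [0.6742 0.2215 0.3249] J [ 15.6  41.   51.3 -21.6 109.1 135.6] tilt 30.16 az -120.5 y az -123.7 y.z 0.502 F [0.2 0.4 0.4]
```

View pics/l3.png

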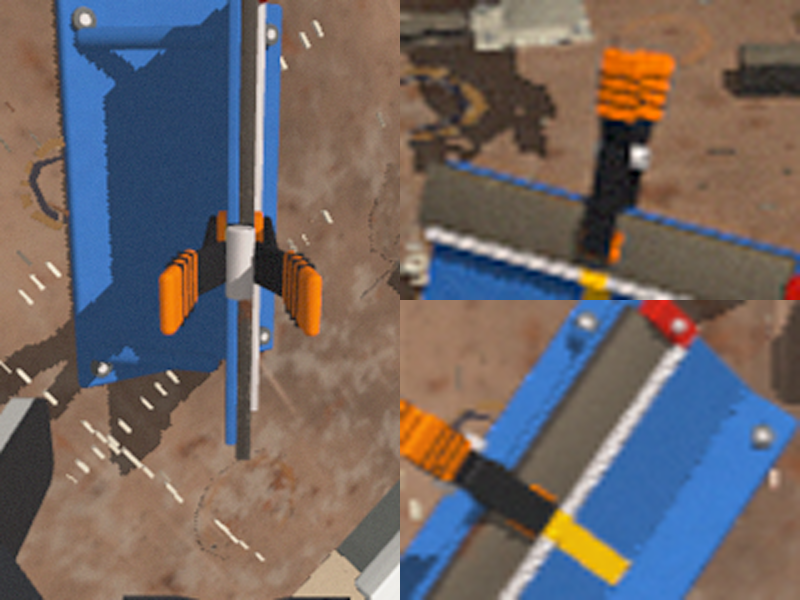

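The clamp sits on the bar and plate at the mark, square to the slope. In the side crop the pin end is at (638,156) and the jaw tip spans (583,262)–(620,262). In the wrist crop the pin runs (240,228)–(240,296). Now a numeric check that it is home.

Run:
```python
from h import *
import json
M=cams();p=np.load('stand.npy');W={k:np.array(v) for k,v in json.load(open('w4.json')).items()}
S=lambda X:np.round((proj(M['side'],X)-[285,125]+.5)*5-.5+[400,0]).tolist()
T=lambda X:np.round((proj(M['top'],X)-[230,160]+.5)*5-.5+[400,300]).tolist()
w=lambda X:np.round((proj(W,X)-[200,60])*2).tolist()
for g in(0,5,10):
  print(g,"pin end -y",S(bp(p,155+g,p[3]-17,1)),"front tip",S(bp(p,93+g,p[3]+12,17)),S(bp(p,93+g,p[3]-12,17)),"T tip",T(bp(p,93+g,p[3]+12,17)),T(bp(p,93+g,p[3]-12,17)),"wrist pin",w(bp(p,155+g,p[3]-16,1)),w(bp(p,155+g,p[3]+16,1)))
print("mark ledge",S(bp(p,83,p[3]-8,13)),S(bp(p,83,p[3]+8,13)),T(bp(p,83,p[3]-8,13)),T(bp(p,83,p[3]+8,13)),w(bp(p,83,p[3],13)))
```

```text
0 pin end -y [651.0, 163.0] front tip [577.0, 256.0] [614.0, 265.0] T tip [533.0, 538.0] [558.0, 500.0] wrist pin [231.0, 227.0] [232.0, 295.0]
5 pin end -y [653.0, 155.0] front tip [579.0, 247.0] [616.0, 257.0] T tip [528.0, 534.0] [553.0, 496.0] wrist pin [231.0, 229.0] [232.0, 298.0]
10 pin end -y [655.0, 147.0] front tip [580.0, 239.0] [618.0, 249.0] T tip [523.0, 530.0] [548.0, 492.0] wrist pin [231.0, 231.0] [232.0, 302.0]
mark ledge [607.0, 279.0] [582.0, 273.0] [560.0, 511.0] [543.0, 536.0] [254.0, 230.0]
```

Tip rows match full depth to within about 2 mm. I'll make sure by pressing the handle ends gently with the palm, along the slope.

```bash
python3 go.py $(python3 -c "
from h import *;p=np.load('stand.npy')
for D in(8,0):
  a=bp(p,217+D,p[3]+1,2);print('%.4f,%.4f,%.4f'%tuple(a))")
```

```text
t 28.55 p [0.6742 0.2215 0.3249] J [ 15.6  41.   51.3 -21.6 109.1 135.6] tilt 30.16 az -120.5 y az -123.7 y.z 0.502 F [0.2 0.4 0.4]
0.6406,0.1620,0.2059 -> [  1.2  -0.7 137.2]
0.6384,0.1587,0.1989 -> [  1.   -0.8 145.3]
```

```bash
python3 -m jog '[[[0,2,45,0,1],[0,2,90,0,1],[0,2,115,0,1],[0,2,128,0,1],[0,2,134,0,1],[0,2,137,0,1],[0,2,137,0,1]]]'; python3 -m jog '[[[0,0,2,0,1],[0,0,4,0,1],[0,0,4,0,1]]]' | sed -n '2p;4p'; python3 go.py
```

```text
clock: 29.25
ee_pos: [0.6402, 0.162, 0.2105]
tool_rot: [150.1, -1.6, -32.8]
ft_force: [0.1, 0.8, 0.4]
width: 0.0854
gripper_force: 0.0
ee_pos: [0.6386, 0.1601, 0.2063]
ft_force: [-0.8, 0.6, 0.5]
t 29.55 p [0.6386 0.1601 0.2063] J [ 11.8  38.8  68.6 -21.9  93.5 137.8] tilt 29.98 az -120.2 y az -123.7 y.z 0.499 F [-0.8  0.6  0.5]
```

```bash
python3 -m jog '[[[0,0,2,0,1],[0,0,4,0,1],[0,0,4,0,1]]]' | sed -n '2p;4p'; python3 -m jog '[[[0,0,1,0,1],[0,0,2,0,1],[0,0,2,0,1]]]' | sed -n '2p;4p'
```

```text
ee_pos: [0.6373, 0.1581, 0.2022]
ft_force: [0.2, -0.8, 0.1]
ee_pos: [0.6369, 0.1573, 0.2007]
ft_force: [0.5, -0.5, -0.1]
```

```bash
python3 -m jog '[[[0,0,1,0,1],[0,0,2,0,1],[0,0,2,0,1]]]' | sed -n '2p;4p'
```

```text
ee_pos: [0.6367, 0.1566, 0.1993]
ft_force: [1.2, 0.5, -0.7]
```

```bash
python3 -m jog '[[[0,0,1,0,1],[0,0,2,0,1],[0,0,2,0,1]]]' | sed -n '2p;4p'; python3 -m jog '[[[0,0,1,0,1],[0,0,1.5,0,1],[0,0,1.5,0,1]]]' | sed -n '2p;4p'
```

```text
ee_pos: [0.6368, 0.1562, 0.1988]
ft_force: [2.8, 4.9, 5.7]
ee_pos: [0.6369, 0.1559, 0.1986]
ft_force: [3.5, 5.7, 8.5]
```

```bash
python3 -m jog '[[[0,0,1,0,1],[0,0,2,0,1],[0,0,2,0,1]]]' | sed -n '2p;4p'; python3 -m jog '[[[0,0,-10,0,1],[0,0,-40,0,1],[0,0,-80,0,1],[0,0,-120,0,1],[0,0,-160,0,1],[0,0,-160,0,1],[0,0,-160,0,1],[0,0,-160,0,1]]]'
python3 - <<'E'
from rig import vision
import cv2,numpy as np
s=vision.get_image("side");t=vision.get_image("top")
f=lambda im,x,y,W,H,k:cv2.resize(im[y:y+H,x:x+W],None,fx=k,fy=k,interpolation=cv2.INTER_CUBIC)
n=np.hstack([f(s,285,125,80,60,5),f(t,230,160,80,60,5)])[:,:,::-1]
o=cv2.imread("pics/l3.png");o=np.hstack([o[:300,400:],o[300:600,400:]])
d=cv2.absdiff(n,o).max(2);print("changed px side/top",(d[:,:400]>60).sum(),(d[:,400:]>60).sum())
cv2.imwrite("pics/l4.png",n)
E
```

```text
ee_pos: [0.6373, 0.1554, 0.1984]
ft_force: [4.6, 8.5, 14.0]
clock: 32.15
ee_pos: [0.6747, 0.2227, 0.331]
tool_rot: [149.9, -1.4, -32.9]
ft_force: [0.2, -0.4, -0.8]
width: 0.0853
gripper_force: 0.0
changed px side/top 212 89
```

```bash
python3 -c "
from rig import sign_off
print(sign_off())"
```

```text
the job is handed in; nothing more can be done
None
```

The job was handed in at about 32 s: the bar is butted against the red stop, and the clamp is fully home at the yellow mark, closed over bar and plate and lined up with the slope. It did not move when pressed with 17 N.

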